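# Pin back the sprung belt tensioner of an orbital shaker

### The arm

A 6-joint arm with a two-finger parallel gripper is mounted at the origin on a cart in front of the work surface, level with it; the furniture and walls round the work are solid. World frame = base frame: x ahead of the robot, y to its left, z up, the work surface at z = 0. Lengths are in mm, angles in rad, forces in N, time in s.
With the tool pointing down it reaches from about 350 to 975 mm from the base axis. Payload 17.4 kg.
Tool frame: the origin (TCP) lies at the very end of the fingers, on their centre line; the grasp point (between the pads) lies 19 mm behind it (r.grasp_offset is the x of the grasp point in the tool frame, in mm); x points along the fingers, z is the direction in which the jaws open and shut, and the axes are right-handed (so a half turn about x gives the same grasp; the last joint's range is limited). The gripper opens to 85 mm and grips with 20 to 120 N. Pads are 22 mm wide; open, the fingers measure 114 mm over their backs; the gripper's body (76 mm by 85 mm) begins 54 mm behind the grasp point. The pads swing forward as they close: fully open they stand 13 mm farther back than shut.
Start: joints at [1.187, 0.116, 1.442, -0, 1.584, -0.038], TCP at [228.799, 635.046, 231.303] pointing down, gripper open.
Joint ranges: [-2.83, 2.83], [-0.83, 2.19], [0.07, 2.5], [-1.14, 4.28], [0.01, 3], [-2.97, 2.97]. Speed limits (rad/s): [1.89, 1.89, 2.22, 3.14, 3.14, 3.14].

### API

Orientations are given as a rotation vector (axis times angle).
In Python, from plant import r gives the robot as it stands. The module is installed in compiled form; this text tells all that it offers.
- The arm moves only by the shell command python3 -m jog 'ROWS' [FORCE]. ROWS is JSON, a list of rows, each an object with "rot": the turn, a rotation vector about the tool's x, y, z in rad, a list of three; "linear": the shift along the tool's x, y, z in m, a list of three; "grip": the finger opening in m, from 0 to 0.0854. A call has exactly 5 rows; each row shifts and turns the commanded pose from where the row before left it, along the tool's axes as they then stand; what a row does not reach is not made up. A row lasts 1/10 s, in which the tool goes at most 50 mm and 8.59 degrees, less where a joint would pass 70% of its speed; a pose out of reach is approached as far as the arm can. A call is refused whole if a number of a shift passes 0.05 or a number of a turn 0.15, either way. A call with a gripper value outside its range is refused whole. The fingers move at their own pace and stop on an object; FORCE is the grip in N (left out, the last holds). Time passes only in rows, so rows that do not move let the fingers close, or fill a call up. It gives the time, the measured TCP pose, the force and the opening at its end, in the units of the state.
- r.observe(): the state, without advancing time (a new reading comes with each control period).
- r.grab_frame(name): name is "scene" or "top" or "wrist"; returns a dict with "img" (480x640x3 uint8, red, green, blue), "fov_y" (degrees; the focal length in pixels is half the picture's height over the tangent of half this angle, whatever the lens; pixels are square), "cx", "cy" (the principal point, pixels), "dist" ([k1, k2, p1, p2, k3] as OpenCV has them; the pictures are not rectified), "T" (4x4, takes a point from camera to world coordinates). Camera axes: x right, y down, z forward; pixel columns grow to the right and rows downward; lengths in mm; the calibration is good to about 2 mm. A picture is of the moment at which its call begins. There is no depth.
- r.close_job(): hands the job in, once; it reports no verdict.
The state is a dict: "time_s": time; "joint_positions": joint angles; "qd": joint speeds; "tau": joint torques, N m; "ee_pos": TCP position; "eef_rot": TCP orientation; "wrist_force": force on the tool from outside, world axes, zero at the start; "torque": the same for the moment, N m; "width": finger opening in mm.
Only numpy, scipy, OpenCV 4.12 (cv2) and the standard library are available. Lean on these libraries where they do the work, as an engineer would, in place of code of your own. Each camera call takes 0.05 s, during which the arm holds its last target. There are 200 camera calls.

### The job

The cover is off this small orbital shaker so that a new drive belt can go on. Take the red-knobbed locking pin out of the tool block, drop it through the eye of the sprung tensioner arm, swing the arm back against its spring with it until you feel the pin find the lock hole in the sector beneath, and seat the pin fully home so that the arm stays locked back by itself. Do not force the pin, and leave the hex driver and the glassware standing where they are.

Things in the scene. Friction and masses are not known exactly. Their poses are not given: they have to be found in the camera images.
- lock_pin: Steel locking pin with a ribbed red knob, loose, upright in either hole of the tool block. Origin at the tip of its nose, z up to the knob. Shank diameter 8 mm, tapered over its lowest 4 mm to a flat 5 mm nose; shoulder (underside of a collar of diameter 16 mm) 30 mm above the tip; knob, diameter 21 mm, from 35 to 62 mm above the tip. About 0.06 kg.
- hex_driver: Stubby hex driver with a black handle (diameter 21 mm, 76 mm long in all), standing in the other hole of the tool block. Origin at its tip. Not needed; to be left where it is.
- tool_block: Dark grey block, 53 x 110 x 34 mm, firm on the bench. Origin at the centre of its underside. Two upright holes, diameter 10 mm, 30 mm deep, at y = -33 mm and y = +33 mm in its frame; the tools stand in them up to their shoulders, which are 34 mm and knobs from 39 mm above the bench. A tall fixed stand of test tubes rises from the bench behind and to the left of it.
- shaker: Orbital shaker with its cover off, firm on the bench: light grey chassis 200 x 200 mm, deck 47 mm above the bench. Origin at the centre of its underside, x to its back, y to its left. On the deck: a large pulley, a motor pulley, two crank posts, the blue sprung tensioner arm and a dark steel sector plate under its eye; nothing on it rises above 82 mm over the bench.
- pivot (a point): Point on the upright axis of the tensioner arm, 78 mm above the bench. Under the eye's circle lies the dark sector plate, 20 mm wide, flat top 62 mm above the bench: a pin put through the eye first stands on it, shoulder 14 mm above the boss. Fully home the tip is 14 mm below the plate's top.
- eye (a point): Centre of the upper mouth of the eye of the tensioner arm, 78 mm above the bench, 75 mm from the pivot axis; moves with the arm. The eye is a light metal boss, outer diameter 25 mm, with an upright through hole of diameter 10 mm (mouth chamfered 2 mm to 14 mm), 13.5 mm deep. With the pin fully home its shoulder rests on the boss and its tip is 30 mm below this point.
- tensioner (a joint): Swing of the arm, rad: 0 at its rest stop, growing counterclockwise from above, far stop 1.3. A spring drives it back: about 2 N at the eye to start it, 4 N near the lock; let go it snaps to 0. The plate's one lock hole (diameter 10 mm, 15 mm deep, sharp-edged mouth) lies under the eye at some swing from 0.63 to 1.11: the plate is set anew for each belt.
- beaker_3: Small glass beaker, 51 x 57 x 62 mm, loose on the bench right of the shaker. Origin at the centre of its underside.
- weigh_bottle: Glass weighing bottle with lid, diameter 39 mm, 65 mm tall, loose on the bench right of the shaker. Origin at the centre of its underside.

How it is judged:
By the outcome, as a careful person would: the job done as asked, in the order asked, and still so for the second after the job is handed in, with the robot touching nothing.
It also fails if it takes over 67 s, if anything falls off the work surface, if the arm or the gripper's body presses on something with over 40 N, if the wrist force passes 120 N, or if a joint passes its speed limit or range.

## Working session

There is one attempt and no reset: what is moved stays moved. The work goes in short steps, Python scripts to look and compute and a shell command to move; the robot and the scene stay as the last step left them, time stands still between calls to the robot, and variables do not carry over. Pictures are saved under pics/ and viewed, about 8 in all and at most 12, crops included, and the job is handed in when it is done.

```bash
mkdir -p pics; cat > h.py <<'E'
import numpy as np, cv2
from scipy.spatial.transform import Rotation as R
from plant import r
def grab(n,fn=None):
    f=r.grab_frame(n)
    if fn: cv2.imwrite('pics/'+fn,f['img'][:,:,::-1])
    f['K']=np.array([[240/np.tan(np.radians(f['fov_y']/2)),0,f['cx']],[0,240/np.tan(np.radians(f['fov_y']/2)),f['cy']],[0,0,1]])
    return f
def ray(f,uv):
    p=cv2.undistortPoints(np.array([[uv]],float),f['K'],np.array(f['dist'],float))[0,0]
    T=np.array(f['T']);return T[:3,3],T[:3,:3]@np.array([p[0],p[1],1])
def onz(f,uv,z):
    o,d=ray(f,uv);return o+d*(z-o[2])/d[2]
def proj(f,P):
    T=np.linalg.inv(np.array(f['T']));rv=cv2.Rodrigues(T[:3,:3])[0]
    return cv2.projectPoints(np.array(P,float).reshape(-1,3),rv,T[:3,3],f['K'],np.array(f['dist'],float))[0][:,0]
E
python3 - <<'E'
from h import *
for n in('scene','top'):
    f=grab(n,n+'0.png');print(n,f['fov_y'],np.round(f['T'],3).tolist())
s=r.observe();print(s);print(R.from_rotvec(s['eef_rot']).as_matrix().round(3),r.grasp_offset)
E
```

```text
scene 44.30910651116713 [[-0.566, -0.506, 0.651, -44.615], [-0.824, 0.327, -0.463, 102.512], [0.022, -0.799, -0.602, 596.438], [0.0, 0.0, 0.0, 1.0]]
top 53.73721734076666 [[-0.007, -0.988, 0.151, 392.492], [-1.0, 0.007, 0.002, -321.327], [-0.004, -0.151, -0.988, 926.763], [0.0, 0.0, 0.0, 1.0]]
{'time_s': 0.1, 'joint_positions': array([ 1.18721732e+00,  1.16418447e-01,  1.44221601e+00, -4.99890008e-06,
        1.58399527e+00, -3.77657105e-02]), 'qd': array([ 0.00014045, -0.00120644, -0.00195582, -0.00180628, -0.00044844,
       -0.00074764]), 'tau': array([ 1.75210524e-03, -7.33645105e+01, -6.33798051e+01,  1.12162566e-04,
        5.14835090e-03, -1.09607115e-04]), 'ee_pos': array([228.72074698, 634.87948426, 230.63829984]), 'eef_rot': array([-0.95138463,  1.35407527,  0.95044522]), 'wrist_force': array([ 0.10727838, -0.77544531, -0.26634856]), 'torque': array([0.00226924, 0.03687818, 0.02294001]), 'width': 85.12325281537441}
[[-0.    -0.941  0.339]
 [-0.001  0.339  0.941]
 [-1.     0.    -0.001]] -18.700000000000003
```

View pics/scene0.png

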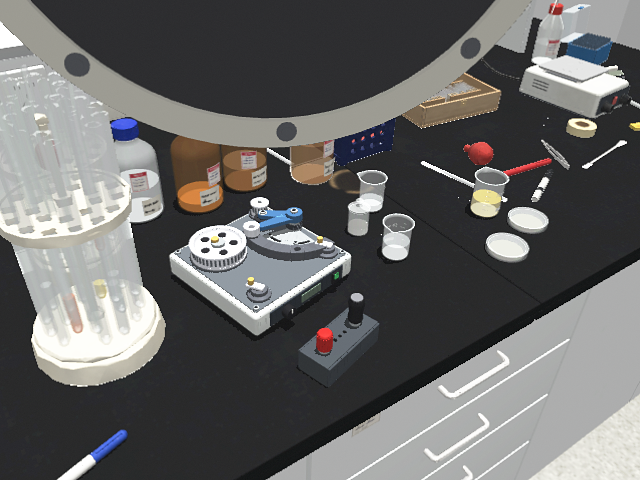

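View pics/top0.png

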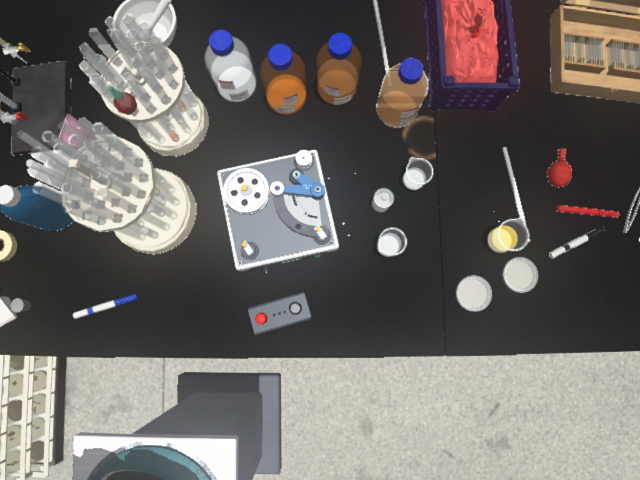

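The scene view shows the red pin at (325,340) and the hex driver at (356,306). The top view shows the pin at (261,319), the driver at (295,308), the eye boss near (277,188) and the pivot near (318,190). The sector curves towards the robot.

```bash
python3 - <<'E'
from h import *
f=grab('top');g=grab('scene')
im=f['img'];hsv=cv2.cvtColor(im,cv2.COLOR_RGB2HSV)
m=((hsv[...,0]<8)|(hsv[...,0]>172))&(hsv[...,1]>150)&(hsv[...,2]>80)
sub=np.zeros_like(m);sub[300:335,245:280]=1;v,u=np.where(m&sub);print(u.mean(),v.mean(),onz(f,(u.mean(),v.mean()),60).round(1))
print('driver',onz(f,(295,308),74).round(1))
h=cv2.cvtColor(g['img'],cv2.COLOR_RGB2HSV);m=((h[...,0]<8)|(h[...,0]>172))&(h[...,1]>150)
m[:320]=0;m[360:]=0;m[:,:310]=0;m[:,345:]=0;v,u=np.where(m);print('pin scene',u.mean(),v.mean(),onz(g,(u.mean(),v.mean()),50).round(1))
for n,p in dict(eye=(277,188),piv=(318,190)).items(): print(n,onz(f,p,78).round(1))
# sharpened crop
c=cv2.resize(im[140:340,205:405],(600,600),interpolation=cv2.INTER_CUBIC);cv2.imwrite('pics/topcrop.png',c[:,:,::-1])
w=grab('wrist','w0.png');s=r.observe()
T=np.eye(4);T[:3,:3]=R.from_rotvec(s['eef_rot']).as_matrix();T[:3,3]=s['ee_pos'];print((np.linalg.inv(T)@np.array(w['T'])).round(2),w['fov_y'])
for n,p in dict(c=(320,240)).items(): print(onz(w,p,0))
E
```

```text
260.61052631578946 318.0842105263158 [ 378.  -213.6   60. ]
driver [ 395.7 -276.7   74. ]
pin scene 324.2085714285714 339.6142857142857 [ 380.2 -216.    50. ]
eye [ 615.  -243.6   78. ]
piv [ 610.6 -319.2   78. ]
[[   0.     -0.33    0.95 -143.62]
 [  -0.     -0.95   -0.33   85.27]
 [   1.     -0.     -0.     -0.62]
 [   0.      0.      0.      1.  ]] 66.85240743084803
[261.64979416 622.88984779   0.        ]
```

View pics/topcrop.png

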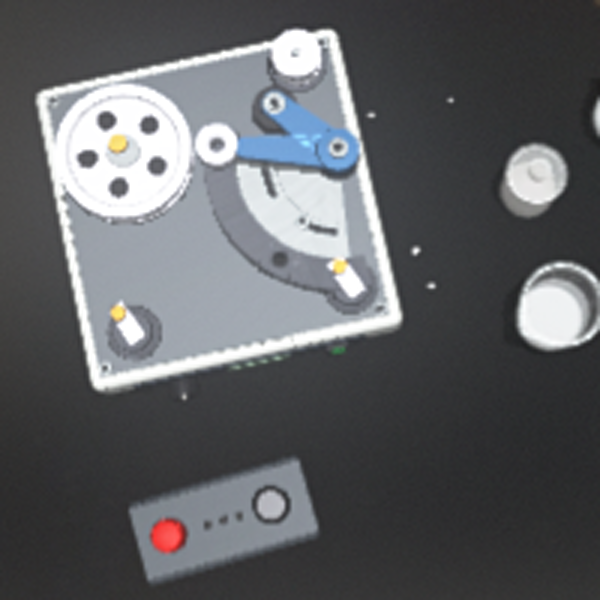

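The top crop shows the eye boss at crop (217,145), the pivot at (338,148) and a dark spot at (281,259) on the sector that is probably the lock hole. First I retract, then swing over to the pin.

```bash
python3 -m jog '[{"rot":[0,0,0],"linear":[0,0,-0.046],"grip":0.07},{"rot":[0,0,0],"linear":[0,0,-0.046],"grip":0.07},{"rot":[0,0,0],"linear":[0,0,-0.046],"grip":0.07},{"rot":[0,0,0],"linear":[0,0,-0.046],"grip":0.07},{"rot":[0,0,0],"linear":[0,0,-0.046],"grip":0.07}]' 60
python3 -m jog '[{"rot":[0.1,0,0],"linear":[0,-0.02,-0.04],"grip":0.07},{"rot":[0.11,0,0],"linear":[0,-0.0439,-0.0024],"grip":0.07},{"rot":[0.11,0,0],"linear":[0,-0.0439,-0.0024],"grip":0.07},{"rot":[0.11,0,0],"linear":[0,-0.0439,-0.0024],"grip":0.07},{"rot":[0,0,0],"linear":[0,0,0],"grip":0.07}]' 60
python3 - <<'E'
from h import *
f=grab('top')
for p in [(155,252),(195,210),(137,160),(60,215),(40,190),(28,180)]: print(p,onz(f,p,20).round(),onz(f,p,200).round())
print(np.hypot(*r.observe()['ee_pos'][:2]))
E
```

```text
time_s: 0.75
ee_pos: [150.2, 417.0, 230.9]
eef_rot: [-0.951, 1.353, 0.951]
wrist_force: [0.9, -0.2, 1.5]
width: 70.4
time_s: 1.25
ee_pos: [266.6, 296.1, 231.4]
eef_rot: [-0.614, 1.481, 0.613]
wrist_force: [-0.8, 2.2, 0.4]
width: 70.0
(155, 252) [505.  -1.  20.] [482. -64. 200.]
(195, 210) [587. -77.  20.] [ 549. -125.  200.]
(137, 160) [692.  46.  20.] [633. -27. 200.]
(60, 215) [581. 199.  20.] [543.  96. 200.]
(40, 190) [633. 247.  20.] [585. 134. 200.]
(28, 180) [655. 275.  20.] [603. 157. 200.]
398.5320013081241
```

```bash
python3 -m jog '[{"rot":[0.11,0,0],"linear":[0,-0.0439,-0.0024],"grip":0.07},{"rot":[0.11,0,0],"linear":[0,-0.0439,-0.0024],"grip":0.07},{"rot":[0.11,0,0],"linear":[0,-0.0439,-0.0024],"grip":0.07},{"rot":[0.11,0,0],"linear":[0,-0.0439,-0.0024],"grip":0.07},{"rot":[0.11,0,0],"linear":[0,-0.0439,-0.0024],"grip":0.07}]'
python3 -m jog '[{"rot":[0.11,0,0],"linear":[0,-0.0439,-0.0024],"grip":0.07},{"rot":[0.11,0,0],"linear":[0,-0.0439,-0.0024],"grip":0.07},{"rot":[0.11,0,0],"linear":[0,-0.0439,-0.0024],"grip":0.07},{"rot":[0.11,0,0],"linear":[0,-0.0439,-0.0024],"grip":0.07},{"rot":[0.11,0,0],"linear":[0,-0.0439,-0.0024],"grip":0.07}]'
python3 -m jog '[{"rot":[0.11,0,0],"linear":[0,-0.0439,-0.0024],"grip":0.07},{"rot":[0.11,0,0],"linear":[0,-0.0439,-0.0024],"grip":0.07},{"rot":[0,0,0],"linear":[0,0,0.03],"grip":0.07},{"rot":[0,0,0],"linear":[0,0,0],"grip":0.07},{"rot":[0,0,0],"linear":[0,0,0],"grip":0.07}]'
python3 - <<'E'
from h import *
f=grab('wrist','w1.png');s=r.observe();M=R.from_rotvec(s['eef_rot']).as_matrix();print(M.round(3),s['joint_positions'].round(3))
h=cv2.cvtColor(f['img'],cv2.COLOR_RGB2HSV);m=(((h[...,0]<8)|(h[...,0]>172))&(h[...,1]>150)&(h[...,2]>60)).astype(np.uint8)
n,l,st,c=cv2.connectedComponentsWithStats(m)
for i in range(1,n):
    if st[i,4]>100: print(st[i],c[i],onz(f,c[i],60).round(1))
E
```

```text
time_s: 1.8
ee_pos: [371.9, 110.0, 231.3]
eef_rot: [-0.191, 1.562, 0.191]
wrist_force: [0.6, 0.5, -0.2]
width: 70.3
time_s: 2.3
ee_pos: [365.1, -107.2, 231.3]
eef_rot: [0.241, 1.557, -0.241]
wrist_force: [1.2, 0.6, 0.5]
width: 70.1
time_s: 2.8
ee_pos: [356.3, -201.3, 231.0]
eef_rot: [0.411, 1.533, -0.41]
wrist_force: [-0.2, 0.6, 0.2]
width: 70.2
[[-0.001  0.499  0.866]
 [ 0.001  0.866 -0.499]
 [-1.     0.    -0.001]] [-0.576 -0.491  1.967  0.     1.667 -0.054]
[335 207  24  28 519] [346.06165703 220.56262042] [ 376.1 -212.2   60. ]
```

View pics/w1.png

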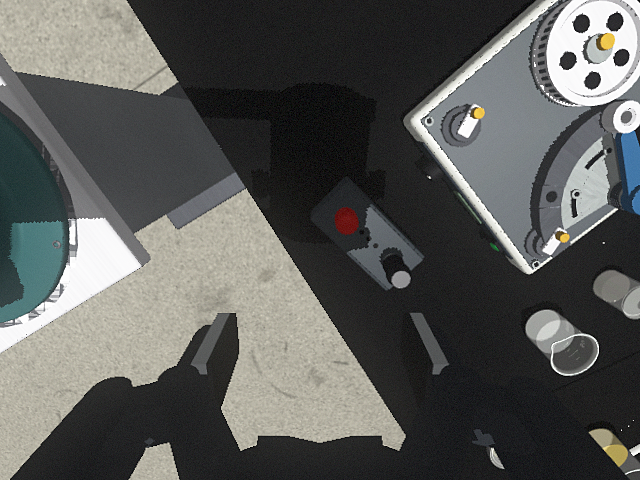

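The wrist view shows the pin knob at (346,221), the driver at (400,275), the lock hole spot near (552,197) and the eye near (628,117).

```bash
python3 -m jog '[{"rot":[0,0,0],"linear":[0,0,0.0245],"grip":0.06},{"rot":[0,0,0],"linear":[0.045,0,0],"grip":0.06},{"rot":[0,0,0],"linear":[0.045,0,0],"grip":0.06},{"rot":[0,0,0],"linear":[0.04,0,0],"grip":0.06},{"rot":[0,0,0],"linear":[0,0,0],"grip":0.06}]'
python3 -m jog '[{"rot":[0,0,0],"linear":[0.03,0,0],"grip":0.06},{"rot":[0,0,0],"linear":[0.02,0,0],"grip":0.06},{"rot":[0,0,0],"linear":[0.0095,0,0],"grip":0.06},{"rot":[0,0,0],"linear":[0,0,0],"grip":0.06},{"rot":[0,0,0],"linear":[0,0,0],"grip":0.06}]'
python3 -m jog '[{"rot":[0,0,0],"linear":[0,0,0],"grip":0.01},{"rot":[0,0,0],"linear":[0,0,0],"grip":0.01},{"rot":[0,0,0],"linear":[0,0,0],"grip":0.01},{"rot":[0,0,0],"linear":[0,0,0],"grip":0.01},{"rot":[0,0,0],"linear":[0,0,0],"grip":0.01}]' 60
python3 - <<'E'
from h import *
f=grab('wrist','w2.png');print(r.observe()['ee_pos'],r.observe()['wrist_force'])
E
```

```text
time_s: 3.35
ee_pos: [375.3, -211.8, 96.8]
eef_rot: [0.412, 1.538, -0.408]
wrist_force: [-0.1, -0.1, 0.8]
width: 59.7
time_s: 3.85
ee_pos: [377.9, -214.4, 43.6]
eef_rot: [0.41, 1.53, -0.411]
wrist_force: [-0.4, 0.0, 0.4]
width: 60.0
time_s: 4.35
ee_pos: [377.3, -214.4, 42.6]
eef_rot: [0.411, 1.531, -0.412]
wrist_force: [-1.6, 1.6, 7.0]
width: 19.0
[ 377.32023852 -214.40531705   42.56064769] [-0.94607789  1.52866574  6.67974298]
```

View pics/w2.png

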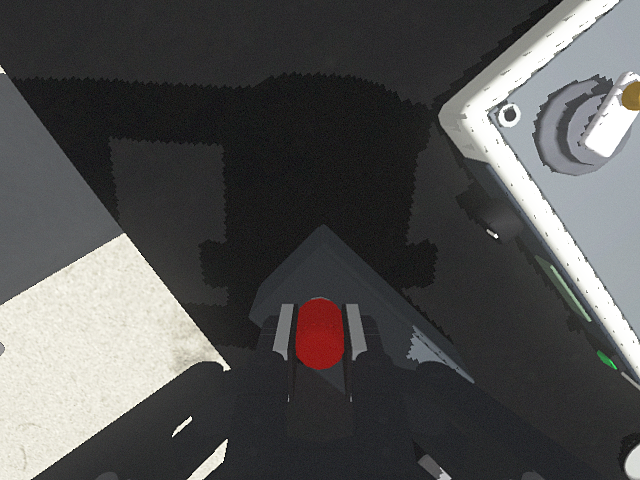

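Pin gripped; knob at (320,333) between the pads. Lifting and staging about 30 mm short of the eye.

```bash
python3 -m jog '[{"rot":[0,0,0],"linear":[-0.015,0,0],"grip":0.01},{"rot":[0,0,0],"linear":[-0.022,0,0],"grip":0.01},{"rot":[0,0,0],"linear":[-0.025,0,0],"grip":0.01},{"rot":[0,0,0],"linear":[-0.025,0,0],"grip":0.01},{"rot":[0,0,0],"linear":[-0.02,0,0],"grip":0.01}]' 60
python3 -m jog '[{"rot":[0,0,0],"linear":[0,0.0126,0.0442],"grip":0.01},{"rot":[0,0,0],"linear":[0,0.0126,0.0442],"grip":0.01},{"rot":[0,0,0],"linear":[0,0.0126,0.0442],"grip":0.01},{"rot":[0,0,0],"linear":[0,0.0126,0.0442],"grip":0.01},{"rot":[0,0,0],"linear":[0,0.0126,0.0442],"grip":0.01}]'
python3 -m jog '[{"rot":[0,0,0],"linear":[0,0,0],"grip":0.01},{"rot":[0,0,0],"linear":[0,0,0],"grip":0.01},{"rot":[0,0,0],"linear":[0,0,0],"grip":0.01},{"rot":[0,0,0],"linear":[0,0,0],"grip":0.01},{"rot":[0,0,0],"linear":[0,0,0],"grip":0.01}]'
python3 - <<'E'
from h import *
f=grab('wrist','w3.png');s=r.observe();print(s['wrist_force'],s['joint_positions'].round(2))
M=R.from_rotvec(s['eef_rot']).as_matrix()
p=s['ee_pos']
print('TCP px',proj(f,p),'nose px',proj(f,p+M@[38.6,0,0]),'shoulder',proj(f,p+M@[8.6,0,0]))
print('eye pred',proj(f,[615,-243.6,78]),'piv',proj(f,[610.6,-319.2,78]))
E
```

```text
time_s: 4.9
ee_pos: [377.2, -214.3, 151.5]
eef_rot: [0.411, 1.53, -0.412]
wrist_force: [-0.6, -0.5, -0.2]
width: 19.4
time_s: 5.4
ee_pos: [601.8, -270.8, 149.7]
eef_rot: [0.411, 1.531, -0.411]
wrist_force: [-1.3, -0.8, 1.5]
width: 19.3
time_s: 5.9
ee_pos: [599.3, -270.5, 149.8]
eef_rot: [0.411, 1.53, -0.412]
wrist_force: [-0.0, -1.3, -0.3]
width: 19.2
[ 0.72609353  0.43445138 -0.65191381] [-0.46  0.11  1.58 -0.    1.45  0.06]
TCP px [[321.97648701 318.37089625]] nose px [[321.44926041 282.64881567]] shoulder [[321.83993413 309.1089583 ]]
eye pred [[321.01367414 213.23255535]] piv [[371.83062648 311.86191718]]
```

View pics/w3.png

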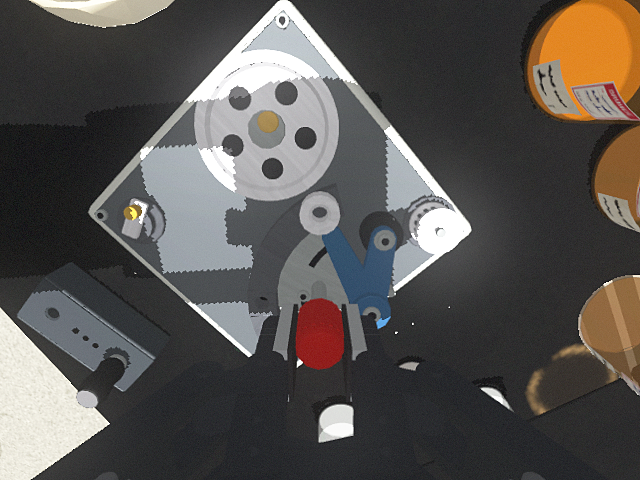

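Wrist view: the eye hole is at (320,213), predicted (321,213). The pivot is at (372,311), as predicted, and the pin nose is at about (320,284). Moving over the eye and lowering, while locating the lock hole.

```bash
python3 - <<'E'
from h import *
f=grab('top')
h=onz(f,(205+281/3,140+259/3),62);p=onz(f,(205+338/3,140+148/3),78);e=onz(f,(205+217/3,140+145/3),78)
a=lambda v:np.arctan2(v[1],v[0])
print('top',h,p,e,np.hypot(*(h-p)[:2]),np.hypot(*(e-p)[:2]),(a(h-p)-a(e-p))%6.283)
w=grab('wrist');h=onz(w,(263,299),62);e=onz(w,(320,213),78);print('wr',h,e)
E
python3 -m jog '[{"rot":[0,0,0],"linear":[0,0.0155,0],"grip":0.01},{"rot":[0,0,0],"linear":[0,0.0157,0.0002],"grip":0.01},{"rot":[0,0,0],"linear":[0,0,0],"grip":0.01},{"rot":[0,0,0],"linear":[0.016,0,0],"grip":0.01},{"rot":[0,0,0],"linear":[0.01,0,0],"grip":0.01}]'
python3 -m jog '[{"rot":[0,0,0],"linear":[0.004,0,0],"grip":0.01},{"rot":[0,0,0],"linear":[0.004,0,0],"grip":0.01},{"rot":[0,0,0],"linear":[0.004,0,0],"grip":0.01},{"rot":[0,0,0],"linear":[0.003,0,0],"grip":0.01},{"rot":[0,0,0],"linear":[0,0,0],"grip":0.01}]'
```

```text
top [ 545.72736235 -282.88680596   62.        ] [ 611.86115139 -318.64191702   78.        ] [ 614.40739726 -244.23436969   78.        ] 75.1804896186491 74.45110119039698 1.109368290817784
wr [ 546.67951847 -280.13716778   62.        ] [ 614.73486882 -243.10423275   78.        ]
time_s: 6.55
ee_pos: [615.4, -243.3, 120.8]
eef_rot: [0.411, 1.533, -0.411]
wrist_force: [-0.5, -0.1, -1.4]
width: 18.9
time_s: 7.05
ee_pos: [615.6, -243.6, 107.5]
eef_rot: [0.412, 1.532, -0.412]
wrist_force: [-0.4, 0.7, -0.9]
width: 19.1
```

```bash
python3 -m jog '[{"rot":[0,0,0],"linear":[0.003,0,0],"grip":0.01},{"rot":[0,0,0],"linear":[0.0015,0,0],"grip":0.01},{"rot":[0,0,0],"linear":[0.001,0,0],"grip":0.01},{"rot":[0,0,0],"linear":[0,0,0],"grip":0.01},{"rot":[0,0,0],"linear":[0,0,0],"grip":0.01}]'
python3 -m jog '[{"rot":[0,0,0],"linear":[0.0007,0,0],"grip":0.01},{"rot":[0,0,0],"linear":[0,0,0],"grip":0.01},{"rot":[0,0,0],"linear":[0.0007,0,0],"grip":0.01},{"rot":[0,0,0],"linear":[0,0,0],"grip":0.01},{"rot":[0,0,0],"linear":[0,0,0],"grip":0.01}]'
```

```text
time_s: 7.55
ee_pos: [615.7, -243.6, 102.4]
eef_rot: [0.411, 1.531, -0.411]
wrist_force: [0.1, -0.9, -1.2]
width: 18.9
time_s: 8.05
ee_pos: [615.7, -243.6, 100.9]
eef_rot: [0.411, 1.531, -0.411]
wrist_force: [-0.1, -0.1, -0.3]
width: 19.0
```

```bash
python3 - <<'E'
from h import *
s=r.observe();M=R.from_rotvec(s['eef_rot']).as_matrix();c=np.array([611.4,-319.0]);p=s['ee_pos'][:2]
a0=np.arctan2(*(p-c)[::-1]);q=p
for t in np.arange(.09,1.2,.09):
    n=c+75*np.array([np.cos(a0+t),np.sin(a0+t)]);d=M.T@np.r_[n-q,0];print(t.round(2),n.round(1),d.round(1));q=n
E
```

```text
0.09 [ 608.9 -244. ] [ 0.  -3.8 -5.6]
0.18 [ 602.2 -244.6] [ 0.  -3.8 -5.6]
0.27 [ 595.6 -245.7] [ 0.  -4.3 -5.2]
0.36 [ 589.  -247.4] [ 0.  -4.8 -4.8]
0.45 [ 582.7 -249.7] [ 0.  -5.2 -4.3]
0.54 [ 576.6 -252.6] [ 0.  -5.5 -3.9]
0.63 [ 570.8 -256. ] [-0.  -5.9 -3.3]
0.72 [ 565.3 -259.9] [-0.  -6.1 -2.8]
0.81 [ 560.1 -264.3] [-0.  -6.4 -2.2]
0.9 [ 555.4 -269.1] [-0.  -6.5 -1.7]
0.99 [ 551.2 -274.3] [-0.  -6.7 -1.1]
1.08 [ 547.4 -279.9] [-0.  -6.7 -0.5]
1.17 [ 544.1 -285.8] [-0.  -6.7  0.1]
```

```bash
python3 -m jog '[{"rot":[0,0,0],"linear":[-0.0007,-0.0038,-0.0056],"grip":0.01},{"rot":[0,0,0],"linear":[0,-0.0038,-0.0056],"grip":0.01},{"rot":[0,0,0],"linear":[0,-0.0043,-0.0052],"grip":0.01},{"rot":[0,0,0],"linear":[0,-0.0048,-0.0048],"grip":0.01},{"rot":[0,0,0],"linear":[0,0,0],"grip":0.01}]' 80
python3 -m jog '[{"rot":[0,0,0],"linear":[0,-0.0052,-0.0043],"grip":0.01},{"rot":[0,0,0],"linear":[0,-0.0055,-0.0039],"grip":0.01},{"rot":[0,0,0],"linear":[0,-0.0059,-0.0033],"grip":0.01},{"rot":[0,0,0],"linear":[0,-0.0061,-0.0028],"grip":0.01},{"rot":[0,0,0],"linear":[0,0,0],"grip":0.01}]'
python3 -m jog '[{"rot":[0,0,0],"linear":[0,-0.0064,-0.0022],"grip":0.01},{"rot":[0,0,0],"linear":[0,-0.0065,-0.0017],"grip":0.01},{"rot":[0,0,0],"linear":[0,0,0],"grip":0.01},{"rot":[0,0,0],"linear":[0,0,0],"grip":0.01},{"rot":[0,0,0],"linear":[0,0,0],"grip":0.01}]'
python3 - <<'E'
from h import *
f=grab('wrist','w4.png');c=f['img'][180:380,200:440];g=grab('top','t4.png');d=g['img'][150:250,235:355]
o=np.vstack([cv2.resize(c,(600,300*5//3-200)),cv2.resize(d,(360,300))[:, :].repeat(1,0) if 0 else cv2.copyMakeBorder(cv2.resize(d,(360,300)),0,0,0,240,0)]);cv2.imwrite('pics/c4.png',o[:,:,::-1])
E
```

```text
time_s: 8.55
ee_pos: [588.3, -247.7, 101.9]
eef_rot: [0.412, 1.531, -0.412]
wrist_force: [3.3, -0.3, -2.0]
width: 18.0
time_s: 9.05
ee_pos: [564.7, -260.3, 101.8]
eef_rot: [0.412, 1.531, -0.412]
wrist_force: [3.5, 0.7, 0.5]
width: 18.5
time_s: 9.55
ee_pos: [555.6, -268.8, 101.6]
eef_rot: [0.412, 1.532, -0.411]
wrist_force: [2.6, 2.4, 1.2]
width: 18.3
```

View pics/c4.png

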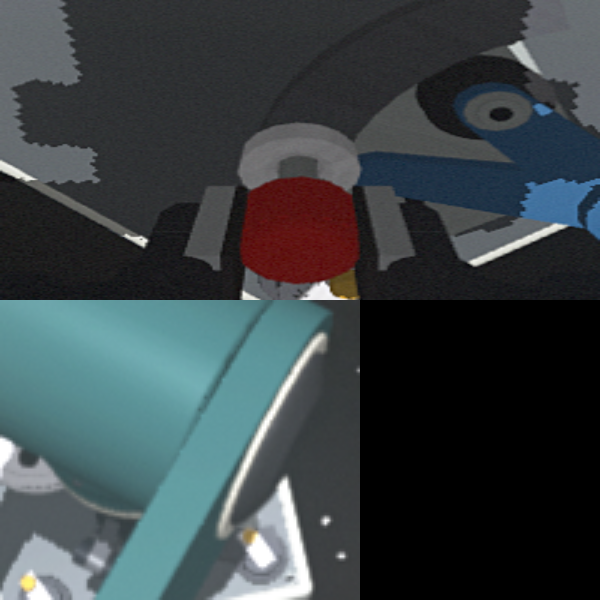

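Crop: the boss and blue arm have followed the pin, which stands in the eye. Now pressing lightly on the plate to find contact.

```bash
python3 -m jog '[{"rot":[0,0,0],"linear":[0.0007,0,0],"grip":0.01},{"rot":[0,0,0],"linear":[0,0,0],"grip":0.01},{"rot":[0,0,0],"linear":[0.0005,0,0],"grip":0.01},{"rot":[0,0,0],"linear":[0,0,0],"grip":0.01},{"rot":[0,0,0],"linear":[0,0,0],"grip":0.01}]'
python3 -m jog '[{"rot":[0,0,0],"linear":[0.0005,0,0],"grip":0.01},{"rot":[0,0,0],"linear":[0,0,0],"grip":0.01},{"rot":[0,0,0],"linear":[0,0,0],"grip":0.01},{"rot":[0,0,0],"linear":[0,0,0],"grip":0.01},{"rot":[0,0,0],"linear":[0,0,0],"grip":0.01}]'
python3 -m jog '[{"rot":[0,0,0],"linear":[0.0005,0,0],"grip":0.01},{"rot":[0,0,0],"linear":[0,0,0],"grip":0.01},{"rot":[0,0,0],"linear":[0,0,0],"grip":0.01},{"rot":[0,0,0],"linear":[0,0,0],"grip":0.01},{"rot":[0,0,0],"linear":[0,0,0],"grip":0.01}]'
```

```text
time_s: 10.15
ee_pos: [555.4, -269.1, 100.5]
eef_rot: [0.412, 1.531, -0.411]
wrist_force: [2.1, 3.1, 3.7]
width: 18.8
time_s: 10.65
ee_pos: [555.5, -269.1, 100.4]
eef_rot: [0.411, 1.531, -0.411]
wrist_force: [0.8, 4.4, 8.0]
width: 18.4
time_s: 11.15
ee_pos: [555.6, -269.2, 100.3]
eef_rot: [0.411, 1.531, -0.411]
wrist_force: [0.6, 5.1, 10.7]
width: 18.7
```

Contact at z≈100.6 with a soft arm of about 8 N/mm. Dragging under light pressure.

```bash
python3 -m jog '[{"rot":[0,0,0],"linear":[-0.0004,-0.0016,-0.0004],"grip":0.01},{"rot":[0,0,0],"linear":[0,-0.0016,-0.0004],"grip":0.01},{"rot":[0,0,0],"linear":[0,-0.0016,-0.0003],"grip":0.01},{"rot":[0,0,0],"linear":[0,0,0],"grip":0.01},{"rot":[0,0,0],"linear":[0,0,0],"grip":0.01}]'
python3 -m jog '[{"rot":[0,0,0],"linear":[0,-0.0017,-0.0003],"grip":0.01},{"rot":[0,0,0],"linear":[0,-0.0015,-0.0003],"grip":0.01},{"rot":[0,0,0],"linear":[0,0,0],"grip":0.01},{"rot":[0,0,0],"linear":[0,0,0],"grip":0.01},{"rot":[0,0,0],"linear":[0,0,0],"grip":0.01}]'
```

```text
time_s: 11.65
ee_pos: [552.6, -272.6, 100.4]
eef_rot: [0.412, 1.53, -0.411]
wrist_force: [5.0, 5.7, 6.8]
width: 18.6
time_s: 12.15
ee_pos: [550.6, -275.0, 100.4]
eef_rot: [0.412, 1.53, -0.411]
wrist_force: [6.6, 5.8, 5.2]
width: 18.8
```

```bash
python3 -m jog '[{"rot":[0,0,0],"linear":[0.0002,-0.0016,-0.0002],"grip":0.01},{"rot":[0,0,0],"linear":[0,0,0],"grip":0.01},{"rot":[0,0,0],"linear":[0,0,0],"grip":0.01},{"rot":[0,0,0],"linear":[0,0,0],"grip":0.01},{"rot":[0,0,0],"linear":[0,0,0],"grip":0.01}]'
python3 -m jog '[{"rot":[0,0,0],"linear":[0,-0.0016,-0.0002],"grip":0.01},{"rot":[0,0,0],"linear":[0,0,0],"grip":0.01},{"rot":[0,0,0],"linear":[0,0,0],"grip":0.01},{"rot":[0,0,0],"linear":[0,0,0],"grip":0.01},{"rot":[0,0,0],"linear":[0,0,0],"grip":0.01}]'
python3 -m jog '[{"rot":[0,0,0],"linear":[0,-0.0014,-0.0001],"grip":0.01},{"rot":[0,0,0],"linear":[0,0,0],"grip":0.01},{"rot":[0,0,0],"linear":[0,0,0],"grip":0.01},{"rot":[0,0,0],"linear":[0,0,0],"grip":0.01},{"rot":[0,0,0],"linear":[0,0,0],"grip":0.01}]'
```

```text
time_s: 12.65
ee_pos: [549.7, -276.2, 100.3]
eef_rot: [0.412, 1.529, -0.411]
wrist_force: [6.4, 6.2, 7.5]
width: 18.4
time_s: 13.15
ee_pos: [548.8, -277.5, 100.4]
eef_rot: [0.412, 1.529, -0.411]
wrist_force: [6.0, 6.5, 7.4]
width: 18.5
time_s: 13.65
ee_pos: [547.9, -278.7, 100.3]
eef_rot: [0.412, 1.529, -0.411]
wrist_force: [6.5, 5.6, 6.6]
width: 18.0
```

```bash
python3 -m jog '[{"rot":[0,0,0],"linear":[0,-0.0014,-0.0001],"grip":0.01},{"rot":[0,0,0],"linear":[0,0,0],"grip":0.01},{"rot":[0,0,0],"linear":[0,0,0],"grip":0.01},{"rot":[0,0,0],"linear":[0,0,0],"grip":0.01},{"rot":[0,0,0],"linear":[0,0,0],"grip":0.01}]'
python3 -m jog '[{"rot":[0,0,0],"linear":[0,-0.0014,0],"grip":0.01},{"rot":[0,0,0],"linear":[0,0,0],"grip":0.01},{"rot":[0,0,0],"linear":[0,0,0],"grip":0.01},{"rot":[0,0,0],"linear":[0,0,0],"grip":0.01},{"rot":[0,0,0],"linear":[0,0,0],"grip":0.01}]'
```

```text
time_s: 14.15
ee_pos: [547.0, -280.0, 100.1]
eef_rot: [0.411, 1.53, -0.411]
wrist_force: [5.8, 3.9, 6.0]
width: 18.2
time_s: 14.65
ee_pos: [545.9, -281.4, 99.7]
eef_rot: [0.411, 1.531, -0.412]
wrist_force: [4.7, 2.9, 2.8]
width: 18.3
```

The pin is beginning to drop: z is falling and the force easing. One small advance, then down gently.

```bash
python3 -m jog '[{"rot":[0,0,0],"linear":[0,-0.0008,0],"grip":0.01},{"rot":[0,0,0],"linear":[0,0,0],"grip":0.01},{"rot":[0,0,0],"linear":[0.0007,0,0],"grip":0.01},{"rot":[0,0,0],"linear":[0,0,0],"grip":0.01},{"rot":[0,0,0],"linear":[0,0,0],"grip":0.01}]'
python3 -m jog '[{"rot":[0,0,0],"linear":[0.0007,0,0],"grip":0.01},{"rot":[0,0,0],"linear":[0,0,0],"grip":0.01},{"rot":[0,0,0],"linear":[0,0,0],"grip":0.01},{"rot":[0,0,0],"linear":[0,0,0],"grip":0.01},{"rot":[0,0,0],"linear":[0,0,0],"grip":0.01}]'
```

```text
time_s: 15.15
ee_pos: [545.4, -282.0, 98.9]
eef_rot: [0.411, 1.531, -0.411]
wrist_force: [4.2, 2.0, 2.6]
width: 18.7
time_s: 15.65
ee_pos: [545.4, -282.0, 98.1]
eef_rot: [0.411, 1.531, -0.411]
wrist_force: [5.1, 3.1, 3.0]
width: 18.4
```

```bash
python3 -m jog '[{"rot":[0,0,0],"linear":[0.001,0,0],"grip":0.01},{"rot":[0,0,0],"linear":[0,0,0],"grip":0.01},{"rot":[0,0,0],"linear":[0.001,0,0],"grip":0.01},{"rot":[0,0,0],"linear":[0,0,0],"grip":0.01},{"rot":[0,0,0],"linear":[0,0,0],"grip":0.01}]'
python3 -m jog '[{"rot":[0,0,0],"linear":[0.001,0,0],"grip":0.01},{"rot":[0,0,0],"linear":[0,0,0],"grip":0.01},{"rot":[0,0,0],"linear":[0,0,0],"grip":0.01},{"rot":[0,0,0],"linear":[0,0,0],"grip":0.01},{"rot":[0,0,0],"linear":[0,0,0],"grip":0.01}]'
```

```text
time_s: 16.15
ee_pos: [545.3, -282.0, 96.0]
eef_rot: [0.411, 1.531, -0.411]
wrist_force: [4.6, 2.8, 3.1]
width: 18.4
time_s: 16.65
ee_pos: [545.3, -282.0, 95.1]
eef_rot: [0.411, 1.531, -0.412]
wrist_force: [4.6, 2.5, 2.5]
width: 18.4
```

```bash
python3 -m jog '[{"rot":[0,0,0],"linear":[0.0015,0,0],"grip":0.01},{"rot":[0,0,0],"linear":[0.0015,0,0],"grip":0.01},{"rot":[0,0,0],"linear":[0.001,0,0],"grip":0.01},{"rot":[0,0,0],"linear":[0,0,0],"grip":0.01},{"rot":[0,0,0],"linear":[0,0,0],"grip":0.01}]'
python3 -m jog '[{"rot":[0,0,0],"linear":[0.001,0,0],"grip":0.01},{"rot":[0,0,0],"linear":[0.001,0,0],"grip":0.01},{"rot":[0,0,0],"linear":[0.001,0,0],"grip":0.01},{"rot":[0,0,0],"linear":[0,0,0],"grip":0.01},{"rot":[0,0,0],"linear":[0,0,0],"grip":0.01}]'
```

```text
time_s: 17.15
ee_pos: [545.3, -282.0, 90.9]
eef_rot: [0.411, 1.531, -0.411]
wrist_force: [4.8, 2.6, 2.1]
width: 18.6
time_s: 17.65
ee_pos: [545.3, -282.0, 88.0]
eef_rot: [0.411, 1.531, -0.411]
wrist_force: [4.8, 3.0, 0.8]
width: 18.4
```

```bash
python3 -m jog '[{"rot":[0,0,0],"linear":[0.001,0,0],"grip":0.01},{"rot":[0,0,0],"linear":[0,0,0],"grip":0.01},{"rot":[0,0,0],"linear":[0.0006,0,0],"grip":0.01},{"rot":[0,0,0],"linear":[0,0,0],"grip":0.01},{"rot":[0,0,0],"linear":[0,0,0],"grip":0.01}]'
python3 -m jog '[{"rot":[0,0,0],"linear":[0.0006,0,0],"grip":0.01},{"rot":[0,0,0],"linear":[0,0,0],"grip":0.01},{"rot":[0,0,0],"linear":[0,0,0],"grip":0.01},{"rot":[0,0,0],"linear":[0,0,0],"grip":0.01},{"rot":[0,0,0],"linear":[0,0,0],"grip":0.01}]'
```

```text
time_s: 18.15
ee_pos: [545.3, -282.0, 86.6]
eef_rot: [0.411, 1.531, -0.411]
wrist_force: [3.4, 3.9, 4.2]
width: 18.7
time_s: 18.65
ee_pos: [545.4, -282.0, 86.5]
eef_rot: [0.411, 1.531, -0.412]
wrist_force: [2.3, 4.2, 8.4]
width: 18.6
```

Seated: z stops at 86.5 as computed, with the axial force rising to 8 N. Releasing and withdrawing.

```bash
python3 -m jog '[{"rot":[0,0,0],"linear":[0,0,0],"grip":0.03},{"rot":[0,0,0],"linear":[0,0,0],"grip":0.04},{"rot":[0,0,0],"linear":[0,0,0],"grip":0.06},{"rot":[0,0,0],"linear":[0,0,0],"grip":0.06},{"rot":[0,0,0],"linear":[0,0,0],"grip":0.06}]'
python3 -m jog '[{"rot":[0,0,0],"linear":[-0.02,0,0],"grip":0.06},{"rot":[0,0,0],"linear":[-0.03,0,0],"grip":0.06},{"rot":[0,0,0],"linear":[-0.03,0,0],"grip":0.06},{"rot":[0,0,0],"linear":[-0.03,0,0],"grip":0.06},{"rot":[0,0,0],"linear":[0,0,0],"grip":0.06}]'
python3 - <<'E'
from h import *
f=grab('wrist','w5.png');g=grab('scene','s5.png')
P=[[545.4,-282,48+62],[545.4,-282,78],[545.4,-282,92]]
for n,x in(('w',f),('s',g)):print(n,proj(x,P).round(1).tolist())
a=f['img'][140:380,160:480];u,v=proj(g,P)[1].astype(int);b=g['img'][v-75:v+75,u-100:u+100]
cv2.imwrite('pics/c5.png',np.hstack([cv2.resize(a,(400,300)),cv2.resize(b,(400,300),interpolation=2)])[:,:,::-1])
E
```

```text
time_s: 19.15
ee_pos: [545.2, -282.0, 85.8]
eef_rot: [0.411, 1.532, -0.412]
wrist_force: [-0.5, 0.1, 0.4]
width: 60.0
time_s: 19.65
ee_pos: [546.4, -282.6, 200.7]
eef_rot: [0.41, 1.526, -0.412]
wrist_force: [0.4, 0.2, -0.4]
width: 60.1
w [[318.3, 251.0], [318.2, 237.0], [318.2, 242.8]]
s [[297.2, 223.1], [297.1, 240.9], [297.1, 233.2]]
```

View pics/c5.png

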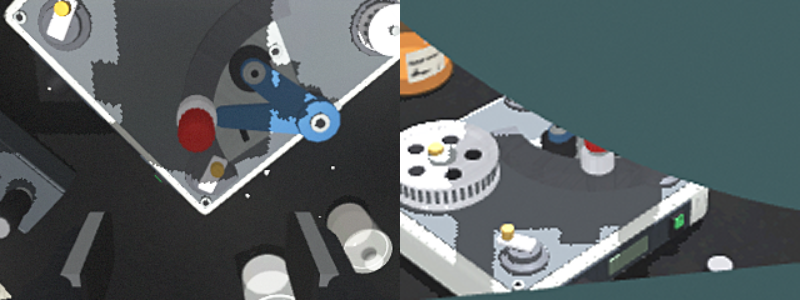

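Crops: the pin (red knob) stands in the boss with the arm locked back, and the driver and glassware are standing. To confirm the pin is fully home, I touch the knob top lightly with closed fingers; it should be at z = 110.

```bash
python3 -m jog '[{"rot":[0,0,0],"linear":[0,0,0],"grip":0},{"rot":[0,0,0],"linear":[0,0,0],"grip":0},{"rot":[0,0,0],"linear":[0,0,0],"grip":0},{"rot":[0,0,0],"linear":[0,0,0],"grip":0},{"rot":[0,0,0],"linear":[0,0,0],"grip":0}]'
python3 -m jog '[{"rot":[0,0,0],"linear":[0.03,0,0],"grip":0},{"rot":[0,0,0],"linear":[0.03,0,0],"grip":0},{"rot":[0,0,0],"linear":[0.017,0,0],"grip":0},{"rot":[0,0,0],"linear":[0.003,0,0],"grip":0},{"rot":[0,0,0],"linear":[0,0,0],"grip":0}]'
python3 -m jog '[{"rot":[0,0,0],"linear":[0.0015,0,0],"grip":0},{"rot":[0,0,0],"linear":[0.0015,0,0],"grip":0},{"rot":[0,0,0],"linear":[0,0,0],"grip":0},{"rot":[0,0,0],"linear":[0,0,0],"grip":0},{"rot":[0,0,0],"linear":[0,0,0],"grip":0}]'
```

```text
time_s: 20.25
ee_pos: [545.2, -281.9, 195.8]
eef_rot: [0.412, 1.532, -0.411]
wrist_force: [-0.1, 0.0, 0.4]
width: 0.3
time_s: 20.75
ee_pos: [545.4, -282.0, 116.4]
eef_rot: [0.412, 1.531, -0.411]
wrist_force: [-0.2, 0.2, -0.2]
width: 0.3
time_s: 21.25
ee_pos: [545.4, -282.0, 113.3]
eef_rot: [0.411, 1.531, -0.411]
wrist_force: [-0.5, -0.1, 0.4]
width: -0.0
```

```bash
python3 -m jog '[{"rot":[0,0,0],"linear":[0.001,0,0],"grip":0},{"rot":[0,0,0],"linear":[0,0,0],"grip":0},{"rot":[0,0,0],"linear":[0.001,0,0],"grip":0},{"rot":[0,0,0],"linear":[0,0,0],"grip":0},{"rot":[0,0,0],"linear":[0,0,0],"grip":0}]'
python3 -m jog '[{"rot":[0,0,0],"linear":[0.001,0,0],"grip":0},{"rot":[0,0,0],"linear":[0,0,0],"grip":0},{"rot":[0,0,0],"linear":[0.0008,0,0],"grip":0},{"rot":[0,0,0],"linear":[0,0,0],"grip":0},{"rot":[0,0,0],"linear":[0,0,0],"grip":0}]'
```

```text
time_s: 21.75
ee_pos: [545.3, -282.0, 111.0]
eef_rot: [0.411, 1.531, -0.411]
wrist_force: [0.2, -0.5, 0.3]
width: -0.4
time_s: 22.25
ee_pos: [545.5, -282.2, 110.0]
eef_rot: [0.411, 1.53, -0.412]
wrist_force: [-1.5, -0.6, 7.4]
width: -0.1
```

Contact at z ≈ 110.0 means the pin is fully home. Withdrawing, and checking the arm stays put.

```bash
python3 -m jog '[{"rot":[0,0,0],"linear":[-0.02,0,0],"grip":0},{"rot":[0,0,0],"linear":[-0.03,0,0],"grip":0},{"rot":[0,0,0],"linear":[-0.04,0,0],"grip":0},{"rot":[0,0,0],"linear":[-0.03,0,0],"grip":0},{"rot":[0,0,0],"linear":[0,0,0],"grip":0}]'
python3 - <<'E'
from h import *
f=grab('wrist','w6.png')
h=cv2.cvtColor(f['img'],cv2.COLOR_RGB2HSV);m=(((h[...,0]<8)|(h[...,0]>172))&(h[...,1]>150)&(h[...,2]>50)).astype(np.uint8)
n,l,st,c=cv2.connectedComponentsWithStats(m)
for i in range(1,n):
    if st[i,4]>100: print(st[i],c[i],onz(f,c[i],103).round(1))
print(r.observe()['wrist_force'])
E
```

```text
time_s: 22.75
ee_pos: [546.3, -282.5, 234.1]
eef_rot: [0.41, 1.525, -0.412]
wrist_force: [0.8, -0.3, 0.7]
width: 0.1
[581  43  25  26 103] [590.9223301   54.97087379] [ 778.1 -264.4  103. ]
[304 216  26  30 626] [316.60543131 230.85942492] [ 545.6 -279.1  103. ]
[592 464  14  13 114] [599.09649123 470.07017544] [ 675.5 -668.2  103. ]
[ 0.36842892  0.05338902 -1.2647816 ]
```

View pics/w6.png

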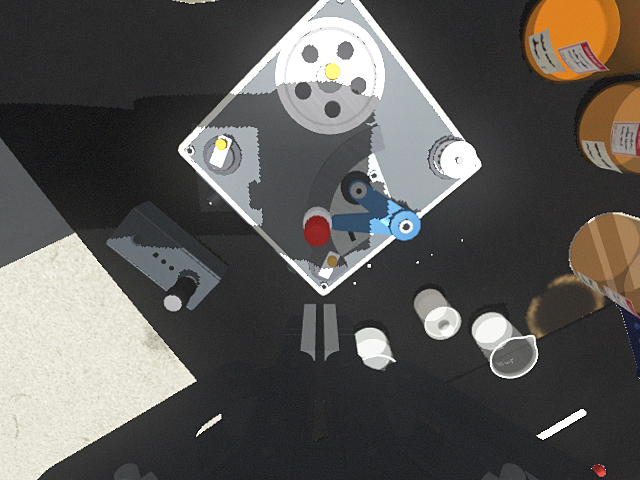

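The final view shows the pin in the boss at (317,231) with the arm locked back. The driver stands at (173,303), and the glassware is upright at (437,315), (375,348) and (505,345). The robot is clear of everything.

```bash
python3 -c "
from plant import r
r.close_job()"
```

```text
the job is handed in; nothing more can be done
```

The tensioner arm is locked back by the pin alone, and I handed the job in at about 23 s of the 67 s allowed.

- **Insertion:** I took the pin from the tool block and put it through the eye. I swung the arm back to about 1.1 rad with the pin rubbing lightly on the plate (about 5–11 N down). When I felt it drop into the lock hole, I pressed it down with no more than about 8 N until the shoulder rested on the boss.
- **Seating check:** The gripper stopped at z = 86.5 mm, against 86.6 mm computed. After release, a light touch with closed fingers (about 7 N) met the knob top at z = 110.0 mm, the fully-home height.
- **Final look:** The last wrist picture shows the arm still locked back and the hex driver and glassware standing. The gripper was well clear and read close to zero force.
- **Disagreements:** The gripper read 18–19 mm on the 21 mm knob throughout, with no sign of slipping. In the last picture the knob's red patch came out about 3 mm off in y, which I put down to the assumed height and calibration. No check failed.

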